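Shut the remote caddy's tray and snap its toggle latch over

ROBOT

A 6-joint arm with a two-finger parallel gripper is mounted at the origin on the work surface. World frame = base frame: x ahead of the robot, y to its left, z up, the work surface at z = 0. Lengths are in m, angles in rad, forces in N, time in s.
With the tool pointing down it reaches from about 0.35 to 0.775 m from the base axis. Payload 7.3 kg.
Tool frame: the origin (TCP) lies on the centre line of the jaws, within the pads' length; the fingertips stand 17 mm ahead of it and the grasp point (between the pads) lies 2 mm behind it (robot.tip_extent is the distance from the TCP to the fingertips, in m); z points along the fingers, y is the line along which they close (so a half turn about z gives the same grasp; the last joint's range is limited). The gripper opens to 92 mm and grips with 3 to 60 N. Pads are 19 mm wide; open, the fingers measure 130 mm over their backs; the gripper's body (75 mm by 190 mm) begins 47 mm behind the grasp point.
Start: joints at [-1.353, 0.342, 1.524, -0, 1.275, -0.146], TCP at [0.187, -0.491, 0.244] pointing down, gripper open.
Joint ranges: [-2.53, 2.53], [-0.77, 2.02], [0.04, 2.7], [-1, 4.14], [0.28, 2.66], [-3.11, 3.11]. Speed limits (rad/s): [2.57, 2.57, 3.14, 3.14, 3.14, 3.14].

INTERFACE

Orientations are given as [roll, pitch, yaw] about the fixed x, y, z axes, in that order (R = Rz(yaw) Ry(pitch) Rx(roll)).
In Python, from cell import robot gives the robot as it stands.
- The arm moves only by the tool step_arm, never from a script. Its argument "motion" is a list of rows, each a list of 2 entries, a list of its own where there are three numbers: the shift along the tool's x, y, z in units of 60 mm (1.0 is 60 mm), then the turn about the tool's z in rad. In form: [[[x, y, z], spin], ...]. A call has 1 to 10 rows; each row is the pose to reach, as a shift and turn from the pose commanded when the call began, along the tool's axes at that moment; what a row does not reach only later rows make up. A row lasts 1/8 s, in which the tool goes at most 62.5 mm and 10.7 degrees, less where a joint would pass 70% of its speed; a pose out of reach is approached as far as the arm can. A call with a gripper value outside its range is refused whole. "hand" is the closure in counts, from 0 (fully open) to 255 (shut), set as the call begins (left out, the last holds). The fingers move at their own pace and stop on an object; "squeeze" is the grip in N (left out, the last holds). Time passes only in rows, so rows that repeat a pose let the fingers close. It gives the time, the measured TCP pose, the force, the opening and the grip force at its end, in the units of the state.
- robot.observe(): the state, without advancing time (a new reading comes with each control period).
- robot.read_camera(name): name is "side" or "top"; returns a dict with "pixels" (384x512x3 uint8, red, green, blue), "intrinsics" (3x3 intrinsics, pixels), "xyz" and "rotation" of the camera in the world. Camera axes: x right, y up, looking along -z (the intrinsics and any distortion apply to the point x, -y, -z); pixel columns grow to the right and rows downward; lengths in m; the calibration is good to about 2 mm. A picture is of the moment at which its call begins. There is no depth.
- robot.hand_in(): hands the job in; it is judged then, once.
The state is a dict: "time": time; "qpos": joint angles; "qvel": joint speeds; "joint_efforts": joint torques, N m; "tool_pos": TCP position; "tool_rot": TCP orientation; "contact_force": force on the tool from outside, world axes, zero at the start; "torque": the same for the moment, N m; "opening": finger opening in m; "grip_force": force on a finger pad.
Only numpy, scipy, OpenCV 4.12 (cv2) and the standard library are available. Lean on these libraries where they do the work, as an engineer would, in place of code of your own. Each camera call takes 0.05 s, during which the arm holds its last target. There are 200 camera calls.

TASK

Push the black remote caddy's pull-out tray fully home with a fingertip, and only then flip the steel toggle lever on the caddy's front past upright so that it snaps over to lean forward, away from the caddy, with its tongue down in front of the tray. Push and press only: do not lift, tip or shove the caddy along the mantel, leave the remote in its top compartment and the ornaments around it where they are, and finish with the hand clear of everything.

Things in the scene. Friction and masses are not known exactly. Their poses are not given: they have to be found in the camera images.
- caddy: Black plastic remote control caddy, a loose box with a weighted base (about 1.5 kg, stands by its own weight and friction): 150 mm deep along its own x, 220 mm wide along its own y, 72 mm high. Origin at the centre of its underside. Its front, where the tray pulls out, faces its own -x. The upper part is a shallow open compartment: rim at 72 mm, floor at 52 mm, walls 5 mm thick.
- tray (a joint): How far the pull-out tray stands open (m): 0 fully home, 0.085 fully out. It slides along the caddy's own -x as it opens; light friction of 1 to 2 N, it stays where it is left. A second grey remote is part of the tray.
- tray_face (a point): Centre of the outer face of the tray's flat black front panel, which is 214 mm wide, 6 mm thick and reaches from 8 to 42 mm above the mantel; this point is 25 mm up. It faces the caddy's own -x. With the tray home it lies 81 mm in front of the caddy's origin, 6 mm proud of the caddy's front edge.
- latch (a joint): Angle of the toggle lever (rad): 0 = unlatched, handle leaning 0.45 rad from upright towards the caddy's back (own +x), over the compartment; 0.45 = upright, the centre; 0.9 = latched, handle leaning 0.45 rad forward (own -x), tongue pointing straight down in front of the tray panel. An over-centre spring holds it at either end: about 2.5 N at the handle's tip to start it, falling to nothing at the centre, beyond which it snaps over by itself.
- latch_tip (a point): Tip of the steel lever's handle: a flat bar 80 mm long from the pivot, 20 mm wide (caddy's own y), 8 mm thick; this point is at the middle of its end. About 140 mm above the mantel at either end of the swing, 148 mm when upright. The lever stands at the caddy's front, 85 mm to its own -y side.
- latch_pivot (a point): Pivot of the lever, in a steel bracket on the caddy's front: 92 mm ahead (own -x) of the caddy's origin, 85 mm to its own -y side, 68 mm up; the axis runs along the caddy's own y. The lever's short tongue, 34 mm, sticks out forward and down to just above the tray's panel while unlatched. A thin steel spring strut runs from the lever, 16 mm from its pivot, to a pin 30 mm behind the pivot, inside the compartment's front corner.
- remote: Grey remote control, 42 x 160 x 16 mm, lying loose in the caddy's top compartment, long side along the caddy's y. Origin at the centre of its underside. A bystander.
- egg_a: White porcelain egg ornament with a flat foot, 49 mm across, 64 mm high, loose. Origin at the centre of its underside. A bystander.
- egg_b: Second white porcelain egg ornament, same size. Origin at the centre of its underside. A bystander.
- vase: Green glass bud vase, 64 mm across, 135 mm high, loose. Origin at the centre of its underside. A bystander.
- key_dish: Round aluminium key dish, 110 mm across, 22 mm high, loose. Origin at the centre of its underside. A bystander.
- candle_cup: Amber glass candle cup, 68 mm across, 50 mm high, loose. Origin at the centre of its underside. A bystander.
- photo: Small standing photo frame, 100 mm wide, 130 mm high, 55 mm deep with its foot, loose. Origin at the centre under the frame. A bystander.

How it is judged:
By the outcome, as a careful person would: the job done as asked, in the order asked, and still so for the second after the job is handed in, with the robot touching nothing.
It also fails if it takes over 45 s, if anything falls off the work surface, if the arm or the gripper's body presses on something with over 40 N, if the wrist force passes 120 N, or if a joint passes its speed limit or range.

## Working session

There is one attempt and no reset: what is moved stays moved. The work goes in short steps, Python scripts to look and compute and a tool call to move; the robot and the scene stay as the last step left them, time stands still between calls to the robot, and variables do not carry over. Pictures are saved under pics/ and viewed, at most 10 in all, crops included, and the job is handed in when it is done.

Besides the shell and the picture viewer there is one more tool, called by a JSON object that holds its "op" and its "data". step_arm: Moves the arm, as the interface text tells. Its arguments: {"type":"object","properties":{"motion":{"type":"array"},"hand":{"type":"number"},"squeeze":{"type":"number"}},"required":["motion"]}

```bash
mkdir -p pics; ls
cat > h.py <<'E'
import numpy as np, cv2
from cell import robot
def shot(n,f):
    c=robot.read_camera(n); cv2.imwrite(f,cv2.cvtColor(np.asarray(c["pixels"]),cv2.COLOR_RGB2BGR)); np.savez('last_'+n,K=c["intrinsics"],t=c["xyz"],R=c["rotation"],p=c["pixels"]); return c
def load(n): return np.load('last_%s.npz'%n)
def ray(n,u,v):
    c=load(n); d=np.linalg.inv(c['K'])@[u,v,1]; d=c['R']@(d*[1,-1,-1]); return c['t'],d
def plane(n,u,v,z):
    t,d=ray(n,u,v); return t+d*(z-t[2])/d[2]
def proj(n,P):
    c=load(n); q=c['R'].T@(np.asarray(P)-c['t']); q=c['K']@(q*[1,-1,-1]); return q[:2]/q[2]
def tri(a,b):
    t1,d1=ray('top',*a);t2,d2=ray('side',*b)
    s=np.linalg.lstsq(np.c_[d1,-d2],t2-t1,rcond=None)[0]; p,q=t1+s[0]*d1,t2+s[1]*d2
    return (p+q)/2,np.linalg.norm(p-q)
E
python3 - <<'E'
from h import *
np.set_printoptions(precision=3,suppress=True)
for n in('top','side'):
    c=shot(n,f'pics/{n}0.png'); print({k:v for k,v in c.items() if k!='pixels'})
s=robot.observe(); print(s)
E
```

```text
pics
{'intrinsics': array([[353.567,   0.   , 253.803],
       [  0.   , 353.567, 193.081],
       [  0.   ,   0.   ,   1.   ]]), 'xyz': array([0.54 , 0.048, 0.962]), 'rotation': array([ 0.105, -0.019, -1.57 ])}
{'intrinsics': array([[476.716,   0.   , 252.482],
       [  0.   , 476.716, 184.58 ],
       [  0.   ,   0.   ,   1.   ]]), 'xyz': array([-0.187,  0.816,  0.811]), 'rotation': array([ 1.026, -0.   , -2.326])}
{'time': 0.1, 'qpos': array([-1.353,  0.343,  1.525, -0.   ,  1.275, -0.146]), 'qvel': array([ 0.001, -0.001, -0.003, -0.   , -0.   , -0.001]), 'joint_efforts': array([  0.001, -43.201, -24.469,   0.072,   0.053,  -0.   ]), 'tool_pos': array([ 0.187, -0.49 ,  0.243]), 'tool_rot': array([-3.14 , -0.   ,  0.364]), 'contact_force': array([-0.431,  0.361, -0.666]), 'torque': array([-0.002,  0.012, -0.047]), 'grip_force': 0.0, 'opening': 0.09170092287148676}
```

```bash
sed -i 's/R=c\["rotation"\]/R=Rot.from_euler("xyz",c["rotation"]).as_matrix()/; 1i from scipy.spatial.transform import Rotation as Rot' h.py
python3 - <<'E'
from h import *
for n in('top','side'): shot(n,f'pics/{n}0.png')
print(ray('top',256,192),ray('side',256,192))
E
```

```text
(array([0.54006667, 0.04815635, 0.96218664]), array([ 0.10770472, -0.0249342 , -0.99389433])) (array([-0.18660089,  0.81559647,  0.811444  ]), array([ 0.61186848, -0.58568873, -0.53186691]))
```

View pics/top0.png

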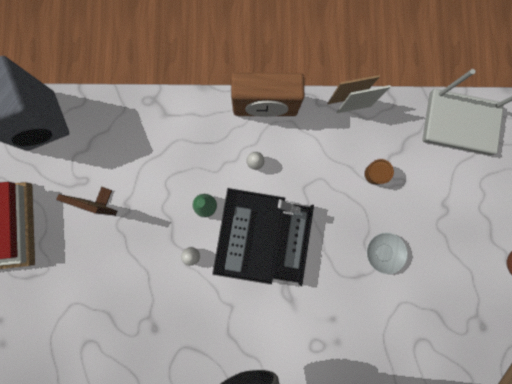

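View pics/side0.png

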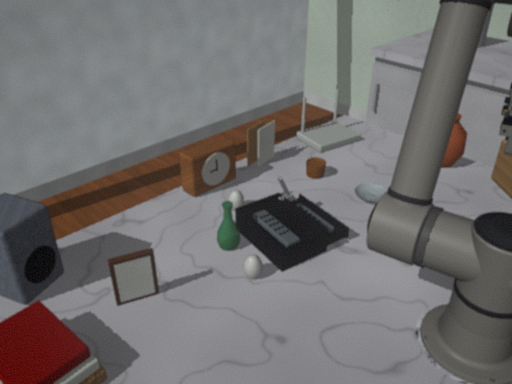

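The top view shows the caddy at about (265,237). Its tray opens to the image right (world −y), and the lever is at about (285,205). The vase is at (205,205), the eggs at (256,160) and (190,256), and the dish at (388,253). In the side view the lever is near (287,190). I'll zoom in next.

Run:
```python
from h import *
a=cv2.imread('pics/top0.png')[180:295,205:325]; b=cv2.imread('pics/side0.png')[165:275,225:360]
a=cv2.convertScaleAbs(cv2.resize(a,None,fx=5,fy=5,interpolation=cv2.INTER_CUBIC),alpha=1.6,beta=20)
b=cv2.convertScaleAbs(cv2.resize(b,None,fx=5,fy=5,interpolation=cv2.INTER_CUBIC),alpha=1.6,beta=20)
cv2.imwrite('pics/ta.png',a);cv2.imwrite('pics/sa.png',b)
```

```text
(no output)
```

View pics/ta.png

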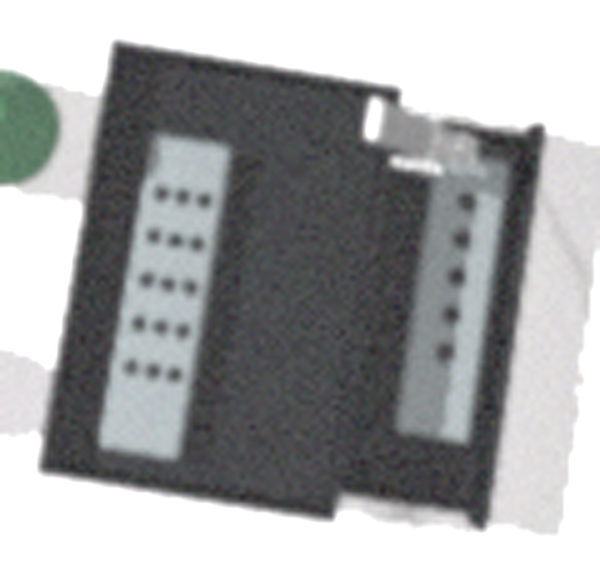

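View pics/sa.png

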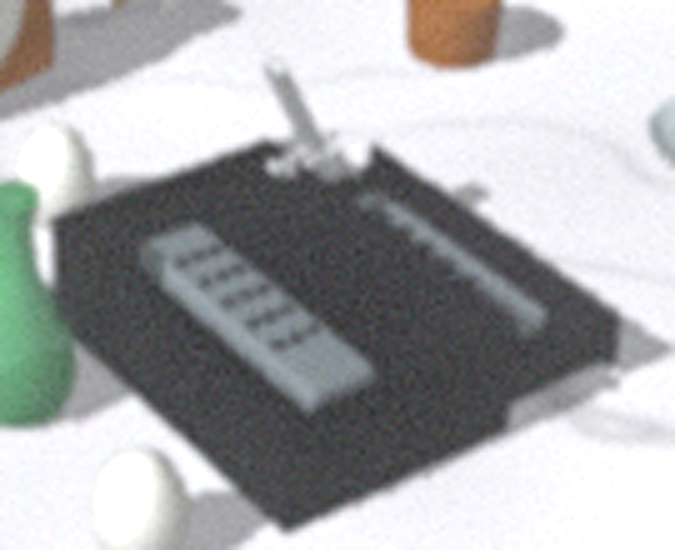

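The crops show the rim corners at crop-top pixels (115,43), (42,470), (398,92) and (333,518), and the tray panel's outer corners at (543,127) and (485,527). The handle tip is at (373,118) in the top crop and (277,66) in the side crop. The lever leans back and the tray is open.

Run:
```python
from h import *
np.set_printoptions(precision=4,suppress=True)
T=lambda u,v:(205+(u+.5)/5-.5,180+(v+.5)/5-.5)
S=lambda u,v:(225+(u+.5)/5-.5,165+(v+.5)/5-.5)
c=[plane('top',*T(*p),.072)[:2] for p in((115,43),(42,470),(398,92),(333,518))]
print(np.array(c))
t=[plane('top',*T(*p),.042)[:2] for p in((543,127),(485,527))]
print('tray',np.array(t))
ctr=np.mean(c,0)
ydir=(c[1]-c[0])+(c[3]-c[2])+(t[1]-t[0]); # own +y
ydir/=np.linalg.norm(ydir); xdir=np.array([ydir[1],-ydir[0]])
print('ctr',ctr,'x',xdir,'y',ydir,'yaw',np.arctan2(xdir[1],xdir[0]))
print('size',np.linalg.norm(c[1]-c[0]),np.linalg.norm(c[3]-c[2]),np.linalg.norm(c[2]-c[0]))
print('back mean own x',[(p-ctr)@xdir for p in c],'tray face own x',[(p-ctr)@xdir for p in t],[(p-ctr)@ydir for p in t])
print('tip',tri(T(373,118),S(277,66)))
w=lambda x,y,z:np.r_[ctr+x*xdir+y*ydir,z]
print('pivot',w(-.092,-.085,.068),'tip pred',w(-.092+.08*np.sin(.45),-.085,.14))
for n,f in(('top',T),('side',S)): print(n,proj(n,w(-.092+.08*np.sin(.45),-.085,.14)),f(*((373,118) if n=='top' else (277,66))))
print('rim corner check side', proj('side',w(.075,-.11,.072)),S(55,215))
g=(('vase',(205,205),(229,232),.07),('egg_a',(256,160),(237,200),.03),('egg_b',(190.5,256),(253,266),.03),('cup',(379,172),(316,167),.025),('dish',(388,253),(372,192),.01))
for n,p,q,z in g:
    e=plane('top',*p,z)[:2]; print(n,e,'own',(e-ctr)@xdir,(e-ctr)@ydir)
```

```text
[[ 0.646   0.0978]
 [ 0.4337  0.132 ]
 [ 0.6214 -0.0456]
 [ 0.4102 -0.0117]]
tray [[ 0.6059 -0.1246]
 [ 0.4012 -0.0914]]
ctr [0.5279 0.0431] x [0.1594 0.9872] y [-0.9872  0.1594] yaw 1.4107263732557183
size 0.2150366270590676 0.21392711760228836 0.14546455985920023
back mean own x [np.float64(0.07277371873751108), np.float64(0.07274098379644753), np.float64(-0.07268372748213746), np.float64(-0.07283097505182115)] tray face own x [np.float64(-0.1531592555257024), np.float64(-0.1529792730149551)] [np.float64(-0.10383135907554232), np.float64(0.10363946530097465)]
tip (array([ 0.6017, -0.0287,  0.1347]), np.float64(0.004595874107436694))
pivot [ 0.5971 -0.0613  0.068 ] tip pred [ 0.6026 -0.0269  0.14  ]
top [279.3075 203.3489] (279.2, 203.2)
side [278.5482 176.2398] (280.0, 177.8)
rim corner check side [234.2433 207.0943] (235.6, 207.6)
vase [0.6034 0.1545] own 0.12195506574607 -0.05688423595802461
egg_a [0.7273 0.0248] own 0.013653930689288002 -0.19981454087107886
egg_b [0.4737 0.1948] own 0.14107274204290252 0.0776674585188847
cup [ 0.6968 -0.3077] own -0.3193827500021575 -0.22268973887988958
dish [ 0.4797 -0.3296] own -0.3755903442966055 -0.011865985721261069
```

```bash
cat >> h.py <<'E'
ctr=np.array([.5279,.0431]); yaw=1.4107
xd=np.array([np.cos(yaw),np.sin(yaw)]); yd=np.array([-xd[1],xd[0]])
def own(p): d=np.asarray(p)[:2]-ctr; return d@xd,d@yd
def to(x,y,z):  # shift in tool units to TCP target in caddy's own frame
    s=robot.observe(); R=Rot.from_euler('xyz',s['tool_rot']).as_matrix()
    return R.T@(np.r_[ctr+x*xd+y*yd,z]-s['tool_pos'])/.06
E
python3 - <<'E'
from h import *
print(to(-.205,.025,.244), robot.observe()['tool_rot'][2]-(yaw-np.pi/2))
E
```

```text
[ 6.40727216 -3.53728288 -0.00729462] 0.5238612572388444
```

{"op": "step_arm", "data": {"motion": [[[1,-0.5,0],0.12],[[2,-1,0],0.24],[[3,-1.6,0],0.36],[[4,-2.2,0],0.46],[[5,-2.8,0],0.524],[[5.8,-3.2,0],0.524],[[6.4,-3.54,0],0.524],[[6.4,-3.54,0],0.524],[[6.4,-3.54,0],0.524]], "hand": 255, "squeeze": 5}}

```text
time: 1.32
tool_pos: [0.4699, -0.1555, 0.2434]
tool_rot: [3.141, 0.001, -0.159]
contact_force: [0.9, 0.5, 0.4]
opening: 0.0062
grip_force: 0.0
```

Run:
```python
from h import *
s=robot.observe(); print(s['time'],s['qpos'],own(s['tool_pos']),s['tool_pos'],s['tool_rot'],s['opening'],s['contact_force'])
print(to(-.205,.025,.037), s['tool_rot'][2]-(yaw-np.pi/2))
```

```text
1.325 [-4.74150175e-01  2.87666643e-01  1.60377910e+00 -6.55156065e-04
  1.25080954e+00  1.25600647e+00] (np.float64(-0.20528243193218615), np.float64(0.02563971611542544)) [ 0.46986342 -0.15546995  0.24344522] [ 3.14120662e+00  8.22639599e-04 -1.59154193e-01] 0.006205629414130049 [0.85564982 0.49167857 0.44828278]
[ 0.01349686 -0.00602538  3.44074168] 0.0009421338305348748
```

Descend, then approach to near the panel (tool −y = caddy +x).

{"op": "step_arm", "data": {"motion": [[[0,0,0.9],0],[[0,0,1.8],0],[[0,0,2.6],0],[[0,0,3.2],0],[[0,0,3.44],0],[[0,0,3.44],0],[[0,-0.15,3.44],0],[[0,-0.3,3.44],0],[[0,-0.3,3.44],0]]}}

```text
time: 2.45
tool_pos: [0.4735, -0.1369, 0.0381]
tool_rot: [3.141, -0.001, -0.159]
contact_force: [0.2, -0.4, 0.1]
opening: 0.0005
grip_force: 0.0
```

Run:
```python
from h import *
s=robot.observe(); print(own(s['tool_pos']),s['tool_pos'],s['opening'],s['contact_force'])
a=shot('side','pics/s1.png')['pixels'][150:290,220:370]; b=shot('top','pics/t1.png')['pixels'][170:310,205:345]
f=lambda a,w:cv2.resize(cv2.convertScaleAbs(a[:,:,::-1],alpha=1.6,beta=20),(w,560),interpolation=cv2.INTER_CUBIC)
cv2.imwrite('pics/c1.png',np.hstack([f(a,600),f(b,560)])[:, :] if 0 else cv2.resize(np.hstack([f(a,600),f(b,560)]),(800,386)))
```

```text
(np.float64(-0.1864198068368855), np.float64(0.02501273875615867)) [ 0.47348933 -0.13694849  0.03813418] 0.000491023014819566 [ 0.24482243 -0.381116    0.05078674]
```

View pics/c1.png

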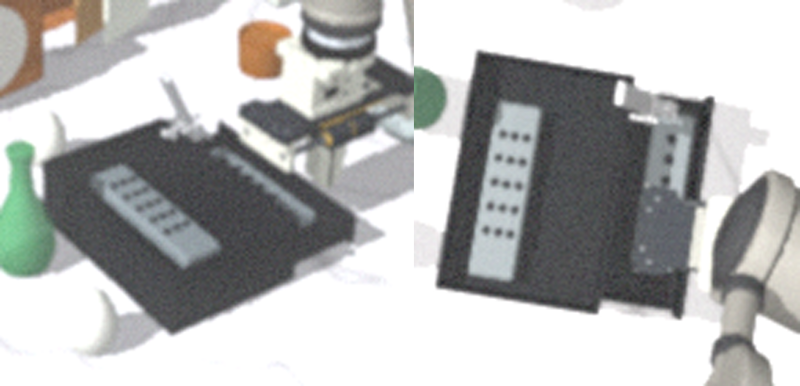

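The fingers are in front of the panel and the gripper body is over the tray, clear of the lever, which stands off to own −y. Now I'll push.

{"op": "step_arm", "data": {"motion": [[[0,-0.1,0],0],[[0,-0.2,0],0],[[0,-0.3,0],0],[[0,-0.4,0],0],[[0,-0.5,0],0],[[0,-0.6,0],0],[[0,-0.7,0],0],[[0,-0.8,0],0],[[0,-0.9,0],0],[[0,-0.9,0],0]]}}

```text
time: 3.8
tool_pos: [0.4817, -0.0839, 0.0373]
tool_rot: [-3.141, 0.0, -0.16]
contact_force: [-0.2, 0.0, 0.4]
opening: 0.0007
grip_force: 0.0
```

Run:
```python
from h import *
s=robot.observe(); print(own(s['tool_pos']),s['tool_pos'],s['contact_force'])
np.set_printoptions(precision=4,suppress=True)
b=shot('top','pics/t2.png')['pixels']
cv2.imwrite('pics/c2.png',cv2.resize(cv2.convertScaleAbs(b[180:295,205:325,::-1],alpha=1.6,beta=20),None,fx=5,fy=5,interpolation=cv2.INTER_CUBIC))
```

```text
(np.float64(-0.13272095381109197), np.float64(0.02541203210634076)) [ 0.48165545 -0.08387269  0.03733682] [-0.24935347  0.03077368  0.38993083]
```

View pics/c2.png

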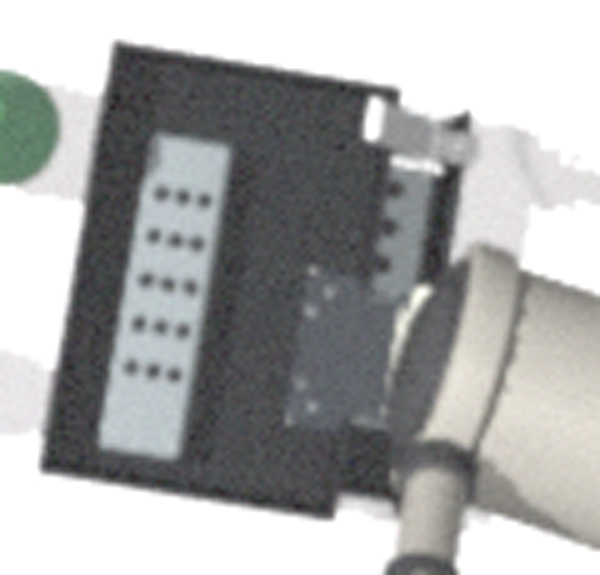

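The tray panel corner has moved to crop (468,117) and the caddy's corners are unchanged. The face is at about −0.116, so about 35 mm remains.

{"op": "step_arm", "data": {"motion": [[[0,-0.08,0],0],[[0,-0.16,0],0],[[0,-0.24,0],0],[[0,-0.32,0],0],[[0,-0.4,0],0],[[0,-0.45,0],0],[[0,-0.48,0],0],[[0,-0.48,0],0]]}}

```text
time: 4.85
tool_pos: [0.4861, -0.0558, 0.0373]
tool_rot: [-3.141, 0.0, -0.16]
contact_force: [-0.3, 0.1, 0.9]
opening: 0.0005
grip_force: 0.0
```

{"op": "step_arm", "data": {"motion": [[[0,-0.02,0],0],[[0,-0.04,0],0],[[0,-0.04,0],0]]}}

```text
time: 5.22
tool_pos: [0.4865, -0.0536, 0.0373]
tool_rot: [3.142, 0.0, -0.16]
contact_force: [-0.3, -0.7, -0.3]
opening: 0.0002
grip_force: 0.3
```

Run:
```python
from h import *
s=robot.observe(); print(own(s['tool_pos']),s['tool_pos'],s['contact_force'])
b=shot('top','pics/t3.png')['pixels']; a=load('top')
o=cv2.imread('pics/top0.png')
g=b[:,:,::-1].astype(int)
# dark boundary columns: back edge and panel edge per row
for r in (194,196,198,200,203,206,208,212,216):
    d=g[r].max(1)<75; d0=o[r].max(1)<75
    i=np.where(d[210:330])[0]+210;j=np.where(d0[210:330])[0]+210
    print(r,i.min() if len(i) else 0,i.max() if len(i) else 0,j.min() if len(j) else 0,j.max() if len(j) else 0)
```

```text
(np.float64(-0.10206595645524977), np.float64(0.025477272458956375)) [ 0.48647786 -0.05359931  0.03725782] [-0.28484299 -0.6756839  -0.28500778]
194 227 262 227 263
196 210 275 210 275
198 210 284 210 284
200 210 284 210 284
203 210 277 210 277
206 210 276 210 313
208 210 282 210 313
212 210 282 210 312
216 223 284 223 311
```

{"op": "step_arm", "data": {"motion": [[[0,-0.02,0],0],[[0,-0.02,0],0]]}}

```text
time: 5.52
tool_pos: [0.4867, -0.0524, 0.0373]
tool_rot: [3.142, 0.0, -0.16]
contact_force: [-0.8, -1.5, 0.5]
opening: 0.0002
grip_force: 0.3
```

{"op": "step_arm", "data": {"motion": [[[0,-0.02,0],0],[[0,-0.02,0],0]]}}

```text
time: 5.78
tool_pos: [0.4869, -0.0512, 0.0373]
tool_rot: [3.142, 0.0, -0.16]
contact_force: [-0.8, -0.8, 0.2]
opening: 0.0007
grip_force: 0.3
```

Run:
```python
from h import *
for k in range(3):
    b=shot('top','pics/t4.png')['pixels']; s=robot.observe(); print(s['contact_force']@np.r_[xd,0], s['joint_efforts'])
print(own(s['tool_pos']))
f=lambda p:cv2.resize(cv2.convertScaleAbs(p[185:285,255:325],alpha=2,beta=20),None,fx=5.7,fy=5.7,interpolation=cv2.INTER_CUBIC)
cv2.imwrite('pics/c4.png',np.hstack([f(cv2.imread('pics/t2.png')),f(b[:,:,::-1])]))
```

```text
-0.9824703250126381 [ 2.36467710e-01 -4.46925044e+01 -1.55192220e+01  1.33405295e-01
 -1.78314806e-01  1.00360700e-02]
-1.1410141706697248 [ 1.73687325e-01 -4.46623886e+01 -1.54393333e+01  1.05055708e-01
 -1.43250958e-01  4.70164741e-03]
-0.2152469935530507 [ 1.20969429e-01 -4.46372402e+01 -1.53803480e+01  8.13516020e-02
 -1.19291050e-01  2.28245553e-03]
(np.float64(-0.09961498537432327), np.float64(0.02529895700100414))
```

View pics/c4.png

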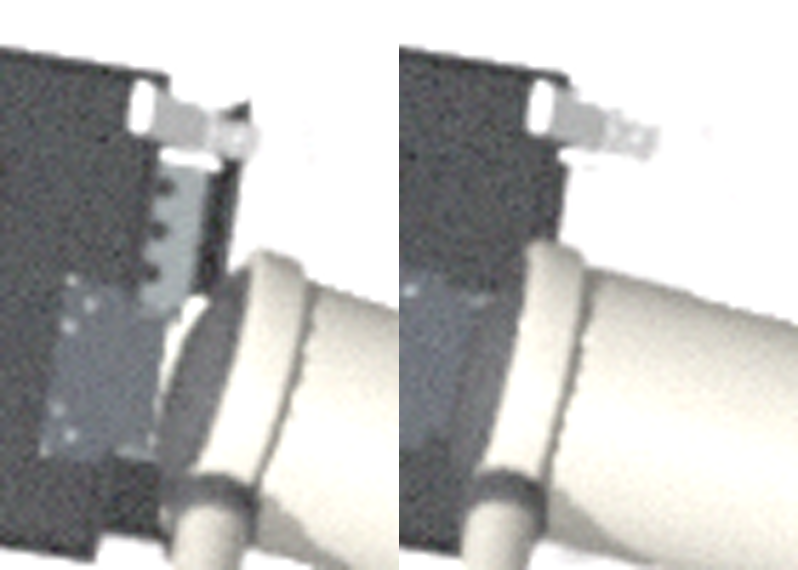

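The panel now sits within about a pixel of the rim's front edge, and the caddy hasn't moved. I'll use finer steps until the force rises.

{"op": "step_arm", "data": {"motion": [[[0,-0.02,0],0],[[0,-0.02,0],0]]}}

```text
time: 6.18
tool_pos: [0.4872, -0.0501, 0.0373]
tool_rot: [3.141, -0.0, -0.16]
contact_force: [-0.4, 0.3, 1.2]
opening: 0.0007
grip_force: 0.3
```

{"op": "step_arm", "data": {"motion": [[[0,-0.015,0],0],[[0,-0.015,0],0]]}}

```text
time: 6.42
tool_pos: [0.4874, -0.0492, 0.0373]
tool_rot: [3.142, -0.0, -0.16]
contact_force: [-0.2, -0.3, 0.2]
opening: 0.0004
grip_force: 0.4
```

Run:
```python
from h import *
s=robot.observe(); print(own(s['tool_pos']),s['contact_force']@np.r_[xd,0],s['joint_efforts'][0])
```

```text
(np.float64(-0.09757182269058177), np.float64(0.025317229626922448)) -0.30671276443721235 0.38222355768084526
```

{"op": "step_arm", "data": {"motion": [[[0,-0.015,0],0],[[0,-0.015,0],0]]}}

```text
time: 6.68
tool_pos: [0.4874, -0.0489, 0.0373]
tool_rot: [3.141, -0.0, -0.16]
contact_force: [-1.9, -5.1, -0.2]
opening: 0.0002
grip_force: 2.6
```

{"op": "step_arm", "data": {"motion": [[[0,-0.015,0],0],[[0,-0.015,0],0]]}}

```text
time: 6.92
tool_pos: [0.4874, -0.0488, 0.0374]
tool_rot: [3.14, 0.0, -0.16]
contact_force: [-3.4, -10.3, -0.2]
opening: 0.0006
grip_force: 5.1
```

Run:
```python
from h import *
s=robot.observe(); print(own(s['tool_pos']),s['contact_force']@np.r_[xd,0],s['joint_efforts'][0])
b=shot('top','pics/t5.png')['pixels'][:,:,::-1]; a=cv2.imread('pics/t3.png')
c=cv2.imread('pics/t4.png')
# front edge between lever and hand, caddy back edge: subpixel threshold crossing
def cross(im,r,lo,hi):
    l=im[r-1:r+2,lo:hi].mean((0,2)); m=(l.min()+l.max())/2; k=np.where(np.diff((l>m).astype(int)))[0]
    return [round(float(lo+i+(m-l[i])/(l[i+1]-l[i])),2) for i in k]
for n,i in(('t0',cv2.imread('pics/top0.png')),('t3',a),('t4',c),('t5',b)):
    print(n,'front',[cross(i,r,272,296) for r in(216,220,224)],'back',[cross(i,r,212,224)for r in(245,262,270)])
```

```text
(np.float64(-0.09718386415190591), np.float64(0.025300633740939632)) -10.68000039844804 4.991881996393204
t0 front [[290.6], [290.43], [289.74]] back [[217.17], [214.22], [213.03]]
t3 front [[285.01], [284.4], [283.72]] back [[217.22], [214.26], [213.07]]
t4 front [[284.1], [283.46], [282.83]] back [[217.17], [214.19], [213.05]]
t5 front [[283.29], [282.58], [282.1]] back [[217.1], [214.22], [213.06]]
```

The tray is home: the force jumped to about 10 N with no TCP advance, and the caddy's back edge is unchanged. Now I'll back off, rise and go behind the lever.

{"op": "step_arm", "data": {"motion": [[[0,0.3,0],0],[[0,0.9,0],0],[[0,1.4,0],0],[[0,1.5,-0.5],0],[[0,1.5,-1.4],0],[[0,1.5,-2.3],0],[[0,1.5,-3.2],0],[[0,1.5,-3.4],0],[[0,1.5,-3.4],0]]}}

```text
time: 8.1
tool_pos: [0.4732, -0.1366, 0.2415]
tool_rot: [3.141, -0.001, -0.16]
contact_force: [-0.3, -0.1, -0.8]
opening: 0.0008
grip_force: 0.0
```

Run:
```python
from h import *
s=robot.observe(); print(own(s['tool_pos']),s['tool_pos'],s['contact_force'])
b=shot('top','pics/t6.png')['pixels'][:,:,::-1]; a=shot('side','pics/s6.png')['pixels'][:,:,::-1]
f=lambda p:cv2.resize(cv2.convertScaleAbs(p,alpha=1.8,beta=20),(400,400),interpolation=cv2.INTER_CUBIC)
cv2.imwrite('pics/c6.png',np.hstack([f(b[185:290,210:315]),f(a[160:280,225:345])]))
print(to(-.01,-.085,.245),to(-.01,-.085,.135))
```

```text
(np.float64(-0.18611935236166102), np.float64(0.025363337007006045)) [ 0.47319111 -0.13659599  0.24151267] [-0.30214768 -0.13308003 -0.80151344]
[ 1.85188699 -2.93035921 -0.09122871] [ 1.85702415 -2.9287491   1.74209672]
```

View pics/c6.png

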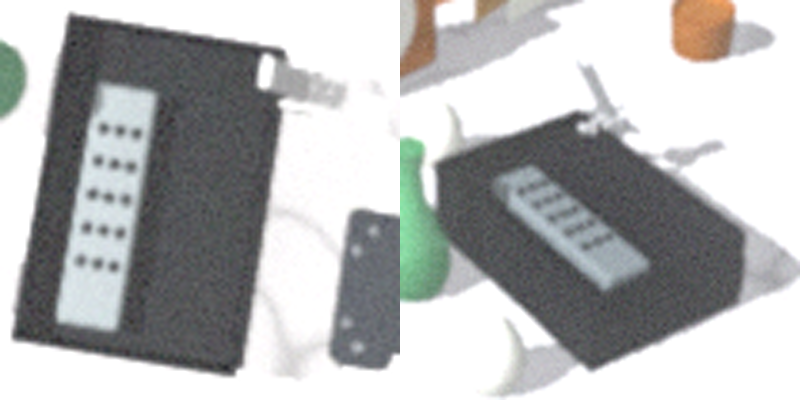

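The tray is home and the caddy is in place. The lever still leans back, tip at about (262,72) in the left crop. Now I'll move behind it.

{"op": "step_arm", "data": {"motion": [[[0.5,-0.8,-0.1],0],[[1.0,-1.6,-0.1],0],[[1.5,-2.4,-0.1],0],[[1.85,-2.93,-0.1],0],[[1.85,-2.93,-0.1],0],[[1.85,-2.93,0.5],0],[[1.85,-2.93,1.1],0],[[1.85,-2.93,1.6],0],[[1.85,-2.93,1.75],0],[[1.85,-2.93,1.75],0]]}}

```text
time: 9.45
tool_pos: [0.6104, 0.019, 0.1358]
tool_rot: [3.141, 0.002, -0.161]
contact_force: [0.1, -0.5, 1.2]
opening: 0.0006
grip_force: 0.0
```

{"op": "step_arm", "data": {"motion": [[[0,0.15,0],0],[[0,0.3,0],0],[[0,0.4,0],0],[[0,0.5,0],0],[[0,0.6,0],0],[[0,0.7,0],0],[[0,0.7,0],0]]}}

```text
time: 10.32
tool_pos: [0.604, -0.0226, 0.1361]
tool_rot: [3.141, 0.0, -0.161]
contact_force: [0.6, 0.2, 1.4]
opening: 0.0007
grip_force: 0.7
```

{"op": "step_arm", "data": {"motion": [[[0,0.1,0],0],[[0,0.2,0],0],[[0,0.3,0],0],[[0,0.4,0],0],[[0,0.48,0],0],[[0,0.54,0],0],[[0,0.54,0],0]]}}

```text
time: 11.2
tool_pos: [0.599, -0.0541, 0.1363]
tool_rot: [3.142, -0.0, -0.161]
contact_force: [0.3, 0.1, 0.6]
opening: 0.0005
grip_force: 0.0
```

Run:
```python
from h import *
s=robot.observe(); print(own(s['tool_pos']),s['tool_pos'],s['contact_force'],s['grip_force'])
```

```text
(np.float64(-0.08467172655577357), np.float64(-0.08565035888704227)) [ 0.59895726 -0.05414275  0.13630985] [0.29384192 0.05375826 0.5992837 ] 0.0
```

Contact is lost, so the lever has likely snapped over. I'll retreat backwards, rise, and swing aside to look.

{"op": "step_arm", "data": {"motion": [[[0,-0.3,0],0],[[0,-0.7,0],0],[[0,-0.8,-0.4],0],[[0,-0.8,-1.2],0],[[0,-0.8,-1.9],0],[[-0.8,-0.2,-1.9],0],[[-1.7,0.6,-1.9],0],[[-2.4,1.4,-1.9],0],[[-2.6,2.2,-1.9],0],[[-2.6,2.2,-1.9],0]]}}

```text
time: 12.45
tool_pos: [0.4228, -0.1611, 0.2508]
tool_rot: [3.141, -0.001, -0.165]
contact_force: [-0.3, -0.1, -0.2]
opening: 0.0006
grip_force: 0.0
```

Run:
```python
from h import *
s=robot.observe(); print(s['time'],own(s['tool_pos']),s['tool_pos'])
b=shot('top','pics/t7.png')['pixels'][:,:,::-1]; a=shot('side','pics/s7.png')['pixels'][:,:,::-1]
f=lambda p:cv2.resize(cv2.convertScaleAbs(p,alpha=1.8,beta=20),(400,400),interpolation=cv2.INTER_CUBIC)
cv2.imwrite('pics/c7.png',np.hstack([f(b[185:290,210:315]),f(a[160:280,225:345])]))
w=lambda x,y,z:np.r_[ctr+x*xd+y*yd,z]
print('latched tip should be at',[proj(n,w(-.127,-.085,.14)) for n in('top','side')])
def cross(im,r,lo,hi):
    l=im[r-1:r+2,lo:hi].mean((0,2)); m=(l.min()+l.max())/2; k=np.where(np.diff((l>m).astype(int)))[0]
    return [round(float(lo+i+(m-l[i])/(l[i+1]-l[i])),2) for i in k]
for n in('top0','t5','t6','t7'):
    i=cv2.imread(f'pics/{n}.png'); print(n,'front',[cross(i,r,272,296) for r in(216,220,224)],'back',[cross(i,r,212,224)for r in(245,262,270)])
```

```text
12.45 (np.float64(-0.21835803256269587), np.float64(0.07119265809157366)) [ 0.42280858 -0.1611166   0.25080029]
latched tip should be at [array([308.81451   , 208.13829293]), array([298.06996502, 169.3639968 ])]
top0 front [[290.6], [290.43], [289.74]] back [[217.17], [214.22], [213.03]]
t5 front [[283.29], [282.58], [282.1]] back [[217.1], [214.22], [213.06]]
t6 front [[283.36], [282.66], [282.13]] back [[217.19], [214.25], [213.05]]
t7 front [[283.38], [282.64], [282.09]] back [[217.18], [214.26], [213.04]]
```

View pics/c7.png

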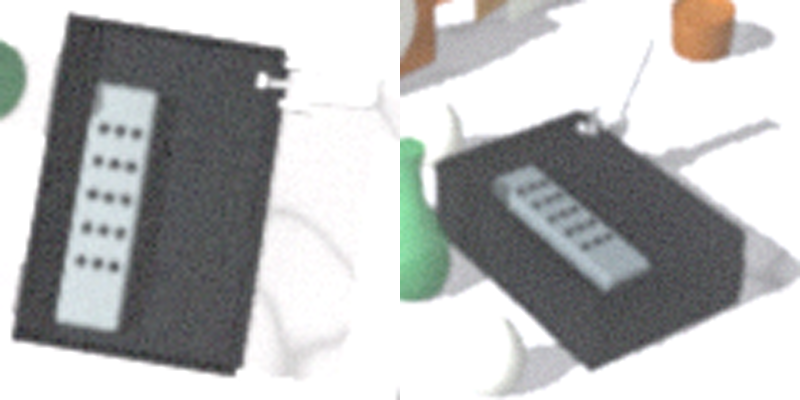

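The lever now leans forward: its tip is at side pixel about (299,172), against a predicted (298,169). The tray is home, and the caddy and remote haven't moved. I'll hand in.

```bash
python3 -c "
from cell import robot; print(robot.hand_in())"
```

```text
the job is handed in; nothing more can be done
None
```

I pushed the tray fully home, then flipped the lever forward until it snapped to latched. In the images the caddy and its remote had not moved, the hand is clear, and the job was handed in at about 12.5 s with no verdict returned.

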